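Hang the ear defenders on the hanger under the bottle shelf

TASK

The ear defenders for the noisy sonicator stand on the bench. Pick them up and hang them by their headband over the steel hanger bar under the bottle shelf: the bar passes between the two cups, the headband rests on the straight part of the bar behind its upturned tip, and they are left hanging freely and still. Do not disturb the glassware and the tray standing around.

Things in the scene. Friction and masses are not known exactly. Their poses are not given: they have to be found in the camera images.
- ear_defenders: Rigid ear defenders, 0.18-0.34 kg, standing on two block-shaped cups, white headband above; 64 x 186 x 166 mm (x,y,z). Origin: centre of underside. y from cup to cup, z up; x points to the robot's left (world +y) within 0.4 rad. Cups: 64 mm in x, |y| 59-93, z 0-84 mm, sides free to grip. Headband strip 20 mm wide (x), 6 thick: half circle about z = 87, inner radius 73, ending in the cups' tops.
- crown (a point): Underside of the top of the headband, middle of the strip: x = 0, y = 0, z = 160 mm in the ear defenders' frame; same axes.
- bar_seat (a point): Middle of the seat, on top of the round steel hanger bar (16 mm thick), 215 mm above the bench. x runs along the bar to the robot's left (world +y, within 0.2 rad), z up. The level bar runs from its upturned tip (x = -63 to -47 mm, top 13 mm above the bar's top) to an upright 16 mm rod at x = +45 that hangs from the shelf. The bench below is free.
- shelf: Fixed bottle shelf (clear board, metal edge) over the bar; origin on the bench 215 mm below bar_seat, same axes. Board: underside at z = 305 mm, 16 thick, x -45 to +65, y -210 to +210: no room for a hand from straight above the bar, so come slanting from its open front (-x side). Posts 30 x 20 mm at x = 30, y = +-195, feet 110 x 30 mm. Small bottles stand on the board behind x = -6.
- amber_bottle: Bystander: amber bottle, 66 mm diameter, 150 mm high, on the bench behind the shelf (its +x side), towards the robot. Origin: centre of its underside.
- clear_jar: Bystander: clear jar, 68 mm diameter, 100 mm high, on the bench behind the shelf (its +x side), away from the robot. Origin: centre of its underside.
- beaker: Bystander: open glass beaker, 72 mm diameter, 90 mm high, on the bench far ahead to the right. Origin: centre of its underside.
- vial_tray: Bystander: white divided vial tray, 120 x 100 x 35 mm, on the bench to the right, nearer the robot. Origin: centre of its underside.
Mind the look-alikes: they are no part of the job. Several things have the shape of the ear_defenders; the one meant has the colours described above.

How it is judged:
By the outcome, as a careful person would: the job done as asked, in the order asked, and still so for the second after the job is handed in, with the robot touching nothing.
It also fails if it takes over 45 s, if anything falls off the work surface, if the arm or the gripper's body presses on something with over 40 N, if the wrist force passes 120 N, or if a joint passes its speed limit or range.

ROBOT

A 6-joint arm with a two-finger parallel gripper is mounted at the origin on the work surface. World frame = base frame: x ahead of the robot, y to its left, z up, the work surface at z = 0. Lengths are in mm, angles in rad, forces in N, time in s.
With the tool pointing down it reaches from about 350 to 875 mm from the base axis. Payload 4.2 kg.
Tool frame: the origin (TCP) lies at the very end of the fingers, on their centre line; the grasp point (between the pads) lies 19 mm behind it; y points along the fingers, z is the direction in which the jaws open and shut, and the axes are right-handed (so a half turn about y gives the same grasp; the last joint's range is limited). The gripper opens to 85 mm and grips with 20 to 120 N. Pads are 22 mm wide; open, the fingers measure 114 mm over their backs; the gripper's body (76 mm by 85 mm) begins 54 mm behind the grasp point. The pads swing forward as they close: fully open they stand 13 mm farther back than shut.
Start: joints at [-0.994, 0.385, 0.008, 0, -1.194, -0.259], TCP at [195.314, -593.676, 231.312] pointing down, gripper open.
Joint ranges: [-3.14, 3.14], [-1.21, 2.06], [-1.07, 1.41], [-3.16, 2.05], [-2.99, -0.16], [-3.1, 3.1]. Speed limits (rad/s): [2.79, 2.79, 3.14, 3.14, 3.14, 3.14].

INTERFACE

Orientations are given as a unit quaternion [x, y, z, w].
In Python, from bench import arm gives the robot as it stands.
- The arm moves only by the shell command python3 -m creep 'ROWS'. ROWS is JSON, a list of rows, each an object with "delta_pos": the shift along the tool's x, y, z in mm, a list of three; "rot": the turn, a rotation vector about the tool's x, y, z in rad, a list of three; "jaw": the finger opening in mm, from 0 to 85.4. A call has exactly 10 rows; each row shifts and turns the commanded pose from where the row before left it, along the tool's axes as they then stand; what a row does not reach is not made up. A row lasts 1/12 s, in which the tool goes at most 41.7 mm and 7.16 degrees, less where a joint would pass 70% of its speed; a pose out of reach is approached as far as the arm can. A call is refused whole if a number of a shift passes 41.7 or a number of a turn 0.125, either way. A call with a gripper value outside its range is refused whole. The fingers move at their own pace and stop on an object; the grip force is fixed at half the most. Time passes only in rows, so rows that do not move let the fingers close, or fill a call up. It gives the time, the measured TCP pose, the force and the opening at its end, in the units of the state.
- arm.read_state(): the state, without advancing time (a new reading comes with each control period).
- arm.get_image(name): name is "side" or "top" or "wrist"; returns the picture (400x640x3 uint8, red, green, blue); there is no depth.
- arm.calibration(name): a dict with "intrinsics" (3x3 intrinsics, pixels), "dist_coeffs" ([k1, k2, p1, p2, k3] as OpenCV has them; the pictures are not rectified), "R" (3x3) and "t" (3): a world point X has camera coordinates R X + t. Camera axes: x right, y down, z forward; pixel columns grow to the right and rows downward; lengths in mm; the calibration is good to about 2 mm. A picture is of the moment at which its call begins: read the wrist's pose just before it. calibration takes no time and is no camera call; for the wrist camera it gives the pose at the moment of the call.
- arm.job_done(): hands the job in, once; it reports no verdict.
Trained networks look in the newest picture that a camera, given by its name, has taken for a name from the list of things; names that differ only in an ending like _2 or _b are one class to them, and where a whole thing is asked for, a point or a joint stands for the part that bears it (a point fixed in the world has none). Each returns a list of dicts, best first, with "p" (0 to 1); they miss things now and then, are a little off and sometimes report something else, mostly with a low value. They report only what shows in the picture. A call takes as long as a camera call. They do not tell look-alikes from the thing itself.
- arm.find_in(camera, target): "location" ([column, row] in pixels, amid what is visible of it).
- arm.masks_of(camera, target): "pixels" (400x640 bool, what is visible of it) and "location" ([column, row] in pixels, amid what is visible of it).
The state is a dict: "clock": time; "joints": joint angles; "joint_vel": joint speeds; "joint_efforts": joint torques, N m; "position": TCP position; "ee_rot": TCP orientation; "contact_force": force on the tool from outside, world axes, zero at the start; "wrist_torque": the same for the moment, N m; "gripper_width": finger opening in mm.
Only numpy, scipy, OpenCV 4.12 (cv2) and the standard library are available. Lean on these libraries where they do the work, as an engineer would, in place of code of your own. Each camera call takes 0.05 s, during which the arm holds its last target. There are 200 camera calls.

## Working session

There is one attempt and no reset: what is moved stays moved. The work goes in short steps, Python scripts to look and compute and a shell command to move; the robot and the scene stay as the last step left them, time stands still between calls to the robot, and variables do not carry over. Pictures are saved under pics/ and viewed, about 8 in all and at most 12, crops included, and the job is handed in when it is done.

```bash
mkdir -p pics; ls; cat > h.py <<'E'
import numpy as np, cv2
from bench import arm
from scipy.spatial.transform import Rotation as R
def snap(c,f):
    im=arm.get_image(c); cv2.imwrite('pics/'+f,im[:,:,::-1]); return im
def cal(c):
    d=arm.calibration(c); return np.array(d['intrinsics'],float),np.array(d['dist_coeffs'],float),np.array(d['R'],float),np.array(d['t'],float)
def proj(c,X,k=None):
    K,D,Rm,t=k or cal(c); return cv2.projectPoints(np.atleast_2d(np.array(X,float)),cv2.Rodrigues(Rm)[0],t,K,D)[0][:,0]
def ray(c,uv,k=None):
    K,D,Rm,t=k or cal(c); n=cv2.undistortPoints(np.array(uv,float).reshape(-1,1,2),K,D)[:,0]
    d=np.c_[n,np.ones(len(n))]@Rm; return -Rm.T@t,d/np.linalg.norm(d,axis=1)[:,None]
def onz(c,uv,z,k=None):
    o,d=ray(c,uv,k); return o+d*((z-o[2])/d[:,2])[:,None]
E
python3 - <<'E'
from h import *
ims=[]
for c in ['side','top']:
    ims.append(snap(c,c+'1.png'))
    K,D,Rm,t=cal(c); print(c,K[0,0],D,-Rm.T@t,Rm[2])
    for n in ['ear_defenders','bar_seat','shelf','amber_bottle','clear_jar','beaker','vial_tray']:
        try: print(n,[(np.round(q['location']),round(q['p'],2)) for q in arm.find_in(c,n)])
        except Exception as e: print(n,e)
cv2.imwrite('pics/both.png',cv2.resize(np.vstack(ims),(640,800))[:,:,::-1])
print(arm.read_state())
E
```

```text
pics
side 491.45379156529276 [-0.13143842  0.          0.          0.          0.        ] [  97.6597613   764.74532442 1269.41108404] [ 0.29897439 -0.56453366 -0.76936081]
ear_defenders [(array([285., 176.]), 0.95), (array([346., 210.]), 0.89), (array([407., 215.]), 0.61)]
bar_seat [(array([264., 224.]), 0.87)]
shelf [(array([267., 226.]), 0.8)]
amber_bottle [(array([263., 324.]), 0.59)]
clear_jar [(array([217., 278.]), 0.75)]
beaker [(array([346., 154.]), 0.63)]
vial_tray [(array([412., 176.]), 0.57)]
top 469.85424466997614 [0.00077816 0.         0.         0.         0.        ] [ 390.28786672  -55.55505575 1307.13697936] [ 0.1187557  -0.01449838 -0.99281765]
ear_defenders [(array([337., 212.]), 0.92), (array([379., 289.]), 0.84), (array([367., 118.]), 0.73)]
bar_seat [(array([221., 169.]), 0.65)]
shelf [(array([219., 167.]), 0.62)]
amber_bottle [(array([172., 209.]), 0.54)]
clear_jar [(array([196., 132.]), 0.57)]
beaker [(array([443., 178.]), 0.83), (array([339., 212.]), 0.36)]
vial_tray [(array([457., 272.]), 0.65)]
{'clock': 0.8, 'joints': array([-9.94377464e-01,  3.84607958e-01,  7.89721019e-03,  5.97017504e-06,
       -1.19399525e+00, -2.58600776e-01]), 'joint_vel': array([ 0.00091686, -0.00148842,  0.00013249,  0.00105826,  0.00022717,
        0.00021837]), 'joint_efforts': array([ 8.15033345e-04, -3.92028737e+01,  1.88612759e+01,  4.19034407e+00,
       -1.68328370e-04,  1.13322446e-05]), 'position': array([ 195.32241558, -593.66794959,  231.36748107]), 'ee_rot': array([ 0.69822746,  0.11190527, -0.11188296, -0.69816748]), 'contact_force': array([-0.16265541, -0.33578435,  0.10606281]), 'wrist_torque': array([-0.01550812,  0.00732993,  0.01767345]), 'gripper_width': 84.99074249698283}
```

View pics/side1.png

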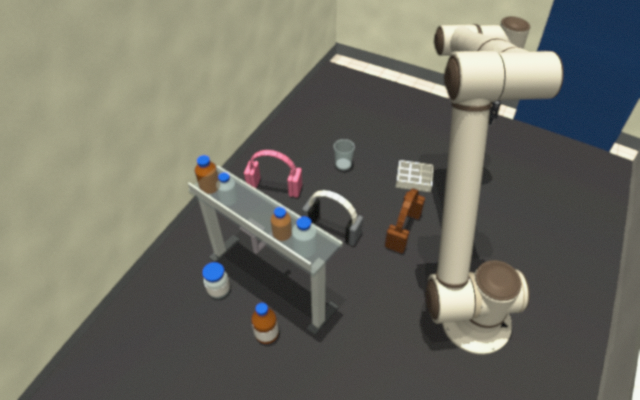

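View pics/top1.png

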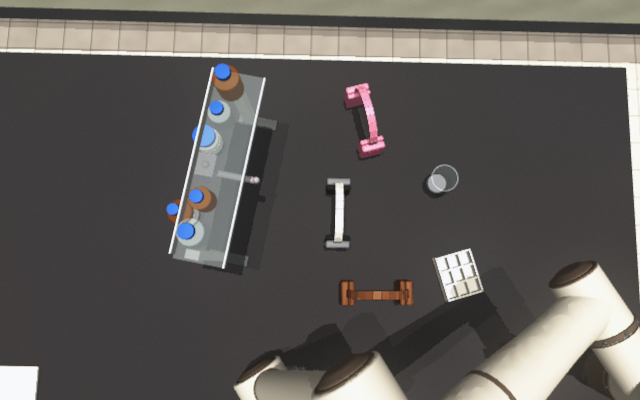

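Candidates: white headband with grey cups (top 338,212; side 335,215), pink (top 367,118; side 275,172) and brown (top 379,289; side 407,218). The white one is the target. Next I'll fit it and the shelf.

```bash
cat >> h.py <<'E'
def boxpts(x0,x1,y0,y1,z0,z1): return np.array([[a,b,c] for a in(x0,x1) for b in(y0,y1) for c in(z0,z1)],float)
_th=np.linspace(0,np.pi,25)
EAR=[boxpts(-32,32,59,93,0,84),boxpts(-32,32,-93,-59,0,84)]+[np.array([[x,r*np.cos(a),87+r*np.sin(a)] for x in(-10,10) for r in(73,79) for a in (_th[i],_th[i+1])]) for i in range(24)]
SH=[boxpts(-45,65,-210,210,305,321)]+[boxpts(20,40,s*195-15,s*195+15,0,305) for s in(1,-1)]+[boxpts(-25,85,s*195-15,s*195+15,0,15) for s in(1,-1)]+[boxpts(-55,45,-8,8,199,215),boxpts(-63,-47,-8,8,199,228)]
def render(c,parts,T,k=None):
    m=np.zeros((400,640),np.uint8); Rm,t=T
    for p in parts:
        q=proj(c,p@Rm.T+t,k); cv2.fillConvexPoly(m,cv2.convexHull(np.round(q*16).astype(np.int32)),1,shift=4)
    return m>0
def yawT(p): return R.from_euler('z',p[2]).as_matrix(),np.array([p[0],p[1],0.])
E
cat > fit.py <<'E'
from h import *
from scipy.optimize import minimize
def fit(name,parts,locs,p0):
    M={}
    for c,l in locs.items():
        arm.get_image(c); r=arm.masks_of(c,name)
        r=min(r,key=lambda q:np.hypot(*(np.array(q['location'])-l))); M[c]=(np.array(r['pixels']),cal(c)); print(c,r['location'],r['pixels'].sum())
    def f(p,v=0):
        e=[]
        for c,(m,k) in M.items():
            g=render(c,parts,yawT(p),k); e.append(1-(m&g).sum()/(m|g).sum())
        return e if v else sum(e)
    s=np.array([[0,0,0],[25,0,0],[0,25,0],[0,0,.15]])
    p=minimize(f,p0,method='Nelder-Mead',options=dict(initial_simplex=np.array(p0)+s)).x
    p=minimize(f,p,method='Nelder-Mead',options=dict(initial_simplex=p+s*-.4)).x
    print(name,p.round(3),f(p,1)); return p,M
if __name__=='__main__':
    c0=onz('top',[[338,183],[338,243]],60); print(c0)
    m=c0.mean(0)
    pe,Me=fit('ear_defenders',EAR,{'top':(338,212),'side':(340,212)},[m[0],m[1],np.pi/2])
    co=onz('top',[[213,68],[265,78],[224,267],[171,252]],321); print(co.round(0))
    y=np.arctan2(*(co[0]-co[1])[1::-1]) ; mid=co.mean(0)
    ps,Ms=fit('shelf',SH,{'top':(220,167),'side':(267,226)},[mid[0],mid[1]-10,np.pi/2-.2])
    out=[]
    for c,(x,y) in {'top':(160,60),'side':(180,150)}.items():
        im=arm.get_image(c)[:,:,::-1].copy()
        big=cv2.resize(im,None,fx=3,fy=3,interpolation=cv2.INTER_CUBIC)
        for parts,p,col in ((EAR,pe,(0,255,0)),(SH[:1],ps,(0,255,255)),(SH[5:],ps,(255,0,255))):
            g=cv2.resize(render(c,parts,yawT(p)).astype(np.uint8),None,fx=3,fy=3,interpolation=0)
            cv2.drawContours(big,cv2.findContours(g,1,2)[0],-1,col,1)
        out.append(big[y*3:y*3+600,x*3:x*3+(630 if c=='top' else 600)])
        cv2.imwrite('pics/ov_%s.png'%c,out[-1])
E
python3 fit.py
```

```text
[[ 599.61853736 -105.34895892   60.        ]
 [ 438.6680577  -107.9224997    60.        ]]
top [336.9, 211.7] 1050
side [345.5, 211.6] 1033
ear_defenders [ 518.946 -105.339    1.576] [np.float64(0.12174643157010911), np.float64(0.2540381791483113)]
[[804. 182. 321.]
 [784.  68. 321.]
 [374. 139. 321.]
 [403. 250. 321.]]
top [218.3, 166.1] 11811
side [264.7, 225.8] 8324
shelf [588.181 149.241   1.405] [np.float64(0.09205264911696098), np.float64(0.14357572443958444)]
```

View pics/ov_top.png

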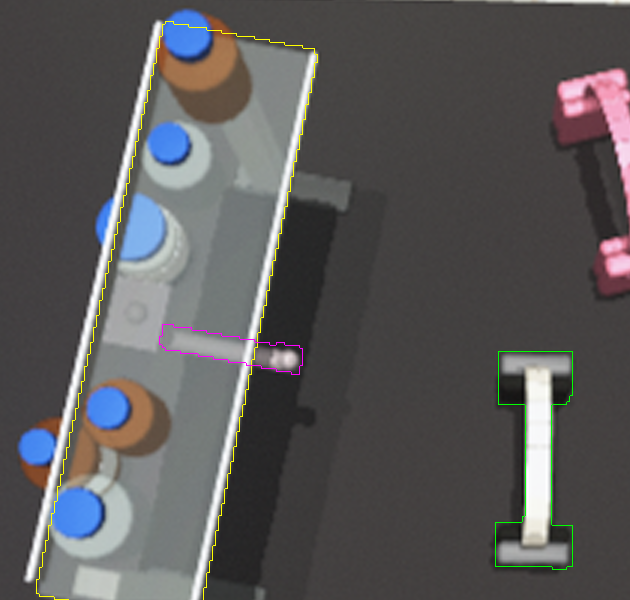

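View pics/ov_side.png

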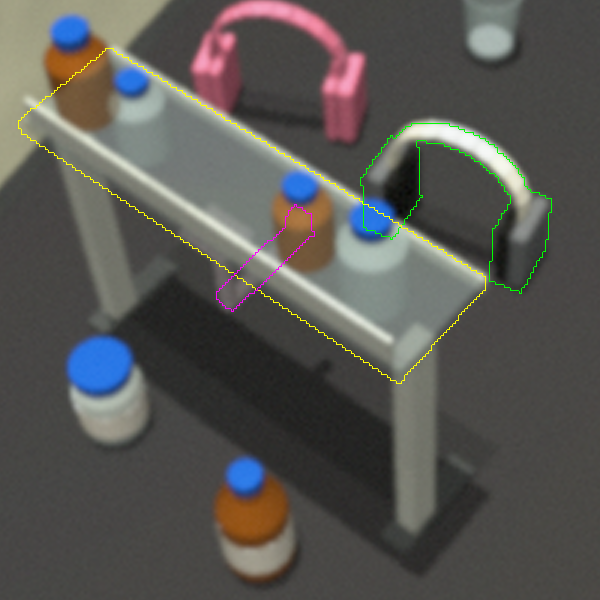

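The top overlay matches the white headband with grey cups at crop (535,460), so the choice is confirmed. The bar and its tip (crop 286,358) also fit. I'll grip the far cup across its 34 mm side, slanting 45° from the -x side.

```bash
cat >> h.py <<'E'
EARP=[518.9,-105.3,1.576]; SHP=[588.2,149.2,1.405]
def toolR(yaw,a=np.pi/4,flip=1):
    ex=np.array([np.cos(yaw),np.sin(yaw),0]); ey=np.array([-np.sin(yaw),np.cos(yaw),0])*flip
    d=np.cos(a)*ex-np.array([0,0,np.sin(a)]); return np.c_[np.cross(d,ey),d,ey]
def state():
    s=arm.read_state(); return np.array(s['position']),R.from_quat(s['ee_rot']),s
def rows(pT,RT,N,p0=None,R0=None):
    if p0 is None: p0,R0,_=state()
    w=(R0.inv()*R.from_matrix(RT)).as_rotvec()/N
    A=sum(R.from_rotvec(k*w).as_matrix() for k in range(N)); d=np.linalg.solve(A,R0.as_matrix().T@(np.array(pT)-p0))
    print('N',N,'d',d.round(2),'w',w.round(4)); return d,w
def wp(P,loc): Rm,t=yawT(P); return Rm@np.array(loc,float)+t
E
python3 - <<'E'
from h import *
p,r,s=state(); print(r.as_matrix().round(3))
for f in (1,-1):
    T=toolR(EARP[2],flip=f); g=wp(EARP,[-3,-76,32]); pre=g-110*T[:,1]; print(f,g,pre)
    for N in (20,):rows(pre,T,N)
E
```

```text
[[ 0.95  -0.    -0.312]
 [ 0.312  0.     0.95 ]
 [-0.    -1.     0.   ]]
1 [ 594.91458198 -107.904482     32.        ] [ 595.31933094 -185.68517484  109.78174593]
N 20 d [26.76 16.77 -4.65] w [ 0.0246 -0.0595 -0.0338]
-1 [ 594.91458198 -107.904482     32.        ] [ 595.31933094 -185.68517484  109.78174593]
N 20 d [ 9.99  7.31 30.18] w [0.0367 0.0886 0.0267]
```

```bash
python3 - <<'E'
from h import *
p,r,s=state(); d=np.array([26.8,16.8,-4.6]);w=[.0246,-.0595,-.0338]
for k in range(20):
    p=p+r.apply(d); r=r*R.from_rotvec(w)
    if k%3==1: print(k,p.round(0),r.as_matrix()[:,1].round(2))
E
```

```text
1 [ 249. -583.  199.] [ 0.04  0.07 -1.  ]
4 [ 329. -552.  156.] [ 0.09  0.18 -0.98]
7 [ 405. -503.  124.] [ 0.12  0.3  -0.95]
10 [ 472. -439.  103.] [ 0.13  0.42 -0.9 ]
13 [ 528. -362.   93.] [ 0.1   0.53 -0.84]
16 [ 570. -276.   95.] [ 0.06  0.63 -0.78]
19 [ 595. -184.  109.] [-0.    0.71 -0.71]
```

```bash
python3 - <<'E'
from h import *
p,r,s=state(); T=toolR(EARP[2]); 
w=(r.inv()*R.from_matrix(T)).as_rotvec()/2; M=(r*R.from_rotvec(w))
rows([450,-380,230],M.as_matrix(),10)
g=wp(EARP,[-3,-76,32]); pre=g-110*T[:,1]
rows(pre,T,10,np.array([450,-380,230.]),M)
E
```

```text
N 10 d [33.22  6.1   3.56] w [ 0.0246 -0.0595 -0.0338]
N 10 d [13.57 22.36 -8.84] w [ 0.0246 -0.0595 -0.0338]
```

```bash
python3 -m creep '[{"delta_pos":[33.2,6.1,3.6],"rot":[0.0246,-0.0595,-0.0338],"jaw":85},{"delta_pos":[33.2,6.1,3.6],"rot":[0.0246,-0.0595,-0.0338],"jaw":85},{"delta_pos":[33.2,6.1,3.6],"rot":[0.0246,-0.0595,-0.0338],"jaw":85},{"delta_pos":[33.2,6.1,3.6],"rot":[0.0246,-0.0595,-0.0338],"jaw":85},{"delta_pos":[33.2,6.1,3.6],"rot":[0.0246,-0.0595,-0.0338],"jaw":85},{"delta_pos":[33.2,6.1,3.6],"rot":[0.0246,-0.0595,-0.0338],"jaw":85},{"delta_pos":[33.2,6.1,3.6],"rot":[0.0246,-0.0595,-0.0338],"jaw":85},{"delta_pos":[33.2,6.1,3.6],"rot":[0.0246,-0.0595,-0.0338],"jaw":85},{"delta_pos":[33.2,6.1,3.6],"rot":[0.0246,-0.0595,-0.0338],"jaw":85},{"delta_pos":[33.2,6.1,3.6],"rot":[0.0246,-0.0595,-0.0338],"jaw":85}]'
python3 -m creep '[{"delta_pos":[13.6,22.4,-8.8],"rot":[0.0246,-0.0595,-0.0338],"jaw":85},{"delta_pos":[13.6,22.4,-8.8],"rot":[0.0246,-0.0595,-0.0338],"jaw":85},{"delta_pos":[13.6,22.4,-8.8],"rot":[0.0246,-0.0595,-0.0338],"jaw":85},{"delta_pos":[13.6,22.4,-8.8],"rot":[0.0246,-0.0595,-0.0338],"jaw":85},{"delta_pos":[13.6,22.4,-8.8],"rot":[0.0246,-0.0595,-0.0338],"jaw":85},{"delta_pos":[13.6,22.4,-8.8],"rot":[0.0246,-0.0595,-0.0338],"jaw":85},{"delta_pos":[13.6,22.4,-8.8],"rot":[0.0246,-0.0595,-0.0338],"jaw":85},{"delta_pos":[13.6,22.4,-8.8],"rot":[0.0246,-0.0595,-0.0338],"jaw":85},{"delta_pos":[13.6,22.4,-8.8],"rot":[0.0246,-0.0595,-0.0338],"jaw":85},{"delta_pos":[13.6,22.4,-8.8],"rot":[0.0246,-0.0595,-0.0338],"jaw":85}]'
python3 - <<'E'
from h import *
p,r,s=state(); print(p,r.as_matrix().round(3),s['joints'].round(2),s['clock'])
T=toolR(EARP[2]);g=wp(EARP,[-3,-76,32]); rows(g-110*T[:,1],T,3)
k=cal('wrist')
im=arm.get_image('wrist')[:,:,::-1].copy()
g=render('wrist',EAR,yawT(EARP),k).astype(np.uint8); cv2.drawContours(im,cv2.findContours(g,1,2)[0],-1,(0,255,0),1)
cv2.imwrite('pics/w1.png',im)
E
```

```text
clock: 2.13
position: [450.6, -378.5, 229.7]
ee_rot: [-0.516, -0.411, 0.206, 0.723]
contact_force: [0.4, 0.4, -0.0]
gripper_width: 85.1
clock: 2.97
position: [595.1, -184.2, 108.4]
ee_rot: [0.268, 0.655, -0.273, -0.652]
contact_force: [0.9, -0.1, 0.7]
gripper_width: 84.8
[ 595.11350567 -184.17382649  108.44464287] [[-0.006 -0.005 -1.   ]
 [ 0.707  0.707 -0.008]
 [ 0.707 -0.707 -0.001]] [-0.41  0.71  0.27 -0.7  -1.53  0.6 ] 2.9667
N 3 d [-0.04 -0.67 -0.07] w [-0.0004  0.0008  0.0001]
```

View pics/w1.png

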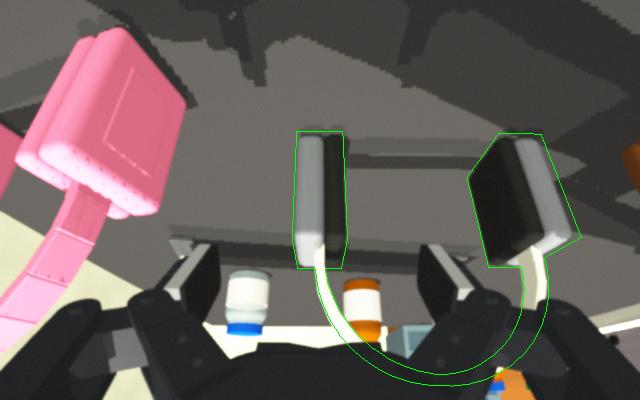

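The wrist view shows the white pair, with the far cup (320,200) centred between the fingers and the model overlay on it. The pink pair is clear at left (110,120). Going in and closing.

```bash
python3 -m creep '[{"delta_pos":[0,30,0],"rot":[0,0,0],"jaw":85},{"delta_pos":[0,30,0],"rot":[0,0,0],"jaw":85},{"delta_pos":[0,25,0],"rot":[0,0,0],"jaw":85},{"delta_pos":[0,15,0],"rot":[0,0,0],"jaw":85},{"delta_pos":[0,8,0],"rot":[0,0,0],"jaw":85},{"delta_pos":[0,0,0],"rot":[0,0,0],"jaw":85},{"delta_pos":[0,0,0],"rot":[0,0,0],"jaw":20},{"delta_pos":[0,0,0],"rot":[0,0,0],"jaw":20},{"delta_pos":[0,0,0],"rot":[0,0,0],"jaw":20},{"delta_pos":[0,0,0],"rot":[0,0,0],"jaw":20}]'
python3 -m creep '[{"delta_pos":[0,0,0],"rot":[0,0,0],"jaw":20},{"delta_pos":[0,0,0],"rot":[0,0,0],"jaw":20},{"delta_pos":[0,0,0],"rot":[0,0,0],"jaw":20},{"delta_pos":[0,0,0],"rot":[0,0,0],"jaw":20},{"delta_pos":[0,0,0],"rot":[0,0,0],"jaw":20},{"delta_pos":[0,0,0],"rot":[0,0,0],"jaw":20},{"delta_pos":[0,0,0],"rot":[0,0,0],"jaw":20},{"delta_pos":[0,0,0],"rot":[0,0,0],"jaw":20},{"delta_pos":[0,0,0],"rot":[0,0,0],"jaw":20},{"delta_pos":[0,0,0],"rot":[0,0,0],"jaw":20}]'
```

```text
clock: 3.85
position: [594.7, -109.7, 33.8]
ee_rot: [0.27, 0.654, -0.272, -0.652]
contact_force: [-0.8, 0.1, 0.8]
gripper_width: 38.3
clock: 4.68
position: [594.7, -109.6, 33.9]
ee_rot: [0.27, 0.654, -0.273, -0.652]
contact_force: [-0.1, -4.4, 5.3]
gripper_width: 33.6
```

```bash
python3 -m creep '[{"delta_pos":[4,-4,0],"rot":[0,0,0],"jaw":20},{"delta_pos":[6,-6,0],"rot":[0,0,0],"jaw":20},{"delta_pos":[9,-9,0],"rot":[0,0,0],"jaw":20},{"delta_pos":[11,-11,0],"rot":[0,0,0],"jaw":20},{"delta_pos":[11,-11,0],"rot":[0,0,0],"jaw":20},{"delta_pos":[10,-10,0],"rot":[0,0,0],"jaw":20},{"delta_pos":[8,-8,0],"rot":[0,0,0],"jaw":20},{"delta_pos":[5,-5,0],"rot":[0,0,0],"jaw":20},{"delta_pos":[0,0,0],"rot":[0,0,0],"jaw":20},{"delta_pos":[0,0,0],"rot":[0,0,0],"jaw":20}]'
cat >> h.py <<'E'
GRASP=np.array([594.7,-109.7,33.8]),R.from_quat([0.27,0.654,-0.272,-0.652])
def earT():  # ears pose now, as if rigid in the hand
    p,r,_=state(); q=r*GRASP[1].inv(); Rm,t=yawT(EARP); return q.as_matrix()@Rm, q.apply(t-GRASP[0])+p
def overlay(c,f,T,crop=None,s=1):
    k=cal(c); im=arm.get_image(c)[:,:,::-1].copy(); im=cv2.resize(im,None,fx=s,fy=s,interpolation=2)
    for parts,TT,col in ((EAR,T,(0,255,0)),(SH[:1],yawT(SHP),(0,255,255)),(SH[5:],yawT(SHP),(255,0,255))):
        g=cv2.resize(render(c,parts,TT,k).astype(np.uint8),None,fx=s,fy=s,interpolation=0); cv2.drawContours(im,cv2.findContours(g,1,2)[0],-1,col,1)
    if crop: x,y,w,h=[int(v*s) for v in crop]; im=im[y:y+h,x:x+w]
    cv2.imwrite('pics/'+f,im); return im
E
python3 - <<'E'
from h import *
T=earT(); print(T[1],state()[2]['contact_force'],state()[2]['wrist_torque'])
ims=[overlay('wrist','w2.png',T)[:300,130:640],overlay('top','t2.png',T,(160,100,255,150),2)]
cv2.imwrite('pics/c2.png',np.vstack(ims) if ims[0].shape[1]==ims[1].shape[1] else ims[0])
# second: go to front of the bar
def tgt(x,z,y=0): # desired ears pose with crown at shelf-frame (x,y,z)
    Rm=yawT(SHP)[0]; return Rm, wp(SHP,[x,y,z-160])
def tool_for(Rm,o):
    q=R.from_matrix(Rm@T[0].T); p,r,_=state(); return q.apply(p-T[1])+o,(q*r).as_matrix()
for x in (-130,-5):
    print(x,tgt(x,245)[1]); P,M=tool_for(*tgt(x,245)); print(P.round(1))
    rows(P,M,10)
E
```

```text
clock: 5.52
position: [594.2, -108.5, 123.9]
ee_rot: [0.269, 0.654, -0.273, -0.652]
contact_force: [0.2, -0.4, -2.4]
gripper_width: 33.2
[ 518.3566195  -104.20204986   90.1230896 ] [ 0.18956112 -0.36228187 -2.37927355] [-1.85267679 -0.15027043 -0.02619694]
-130 [566.74508727  20.98265827  85.        ]
[640.2   4.  117.6]
N 10 d [ 7.82  8.52 -3.84] w [-0.0123  0.0122 -0.    ]
-5 [587.37481105 144.26856378  85.        ]
[660.9 127.3 117.6]
N 10 d [16.63 17.33 -5.  ] w [-0.0123  0.0122 -0.    ]
```

View pics/c2.png

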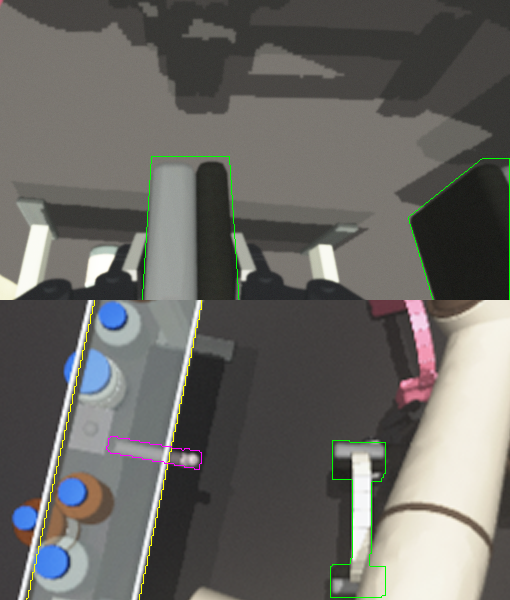

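The wrist view (cup at about 190,230) and the top view (band at crop 360,510) both show the pair held rigidly where the model puts it. The bar's tip is at crop (187,459). I'll stage in front of the bar.

```bash
python3 -m creep '[{"delta_pos":[7.8,8.5,-3.8],"rot":[-0.0123,0.0122,0],"jaw":20},{"delta_pos":[7.8,8.5,-3.8],"rot":[-0.0123,0.0122,0],"jaw":20},{"delta_pos":[7.8,8.5,-3.8],"rot":[-0.0123,0.0122,0],"jaw":20},{"delta_pos":[7.8,8.5,-3.8],"rot":[-0.0123,0.0122,0],"jaw":20},{"delta_pos":[7.8,8.5,-3.8],"rot":[-0.0123,0.0122,0],"jaw":20},{"delta_pos":[7.8,8.5,-3.8],"rot":[-0.0123,0.0122,0],"jaw":20},{"delta_pos":[7.8,8.5,-3.8],"rot":[-0.0123,0.0122,0],"jaw":20},{"delta_pos":[7.8,8.5,-3.8],"rot":[-0.0123,0.0122,0],"jaw":20},{"delta_pos":[7.8,8.5,-3.8],"rot":[-0.0123,0.0122,0],"jaw":20},{"delta_pos":[7.8,8.5,-3.8],"rot":[-0.0123,0.0122,0],"jaw":20}]'
cat >> h.py <<'E'
def inshelf(T):
    Rm,t=yawT(SHP); c=T[0]@[0,0,160]+T[1]; return (Rm.T@(c-t)).round(1), R.from_matrix(Rm.T@T[0]).as_rotvec().round(3)
def to(x,z,N,y=0):
    T=earT(); Rm=yawT(SHP)[0]; o=wp(SHP,[x,y,z-160]); q=R.from_matrix(Rm@T[0].T); p,r,_=state(); return rows(q.apply(p-T[1])+o,(q*r).as_matrix(),N)
E
python3 - <<'E'
from h import *
T=earT(); print(inshelf(T)); to(-5,245,10)
a=overlay('side','s3.png',T,(180,130,200,150),2); b=overlay('top','t3.png',T,(160,80,200,150),2)
cv2.imwrite('pics/c3.png',np.hstack([a,b]))
E
```

```text
clock: 6.45
position: [640.8, 4.7, 118.4]
ee_rot: [-0.325, -0.628, 0.215, 0.673]
contact_force: [-0.4, -0.6, -1.6]
gripper_width: 33.5
(array([-1.290e+02, -1.000e-01,  2.446e+02]), array([ 0.   , -0.   , -0.002]))
N 10 d [8.81 8.73 0.03] w [ 0.0001 -0.0002  0.    ]
```

View pics/c3.png

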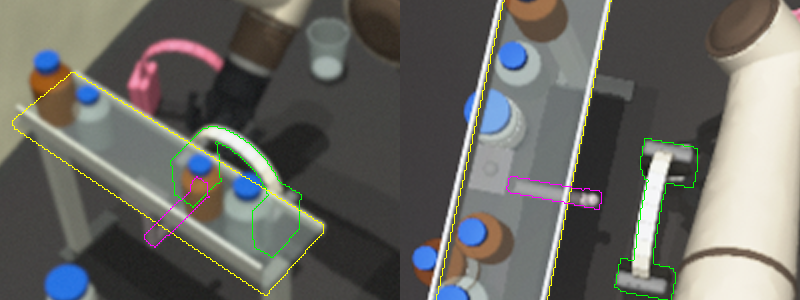

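The side and top views agree with the model. The pair is lined up with the bar (tip at crop 590,199) and the arm is clear of the shelf. I'll slide it in over the tip.

```bash
python3 -m creep '[{"delta_pos":[8.8,8.7,0],"rot":[0,0,0],"jaw":20},{"delta_pos":[8.8,8.7,0],"rot":[0,0,0],"jaw":20},{"delta_pos":[8.8,8.7,0],"rot":[0,0,0],"jaw":20},{"delta_pos":[8.8,8.7,0],"rot":[0,0,0],"jaw":20},{"delta_pos":[8.8,8.7,0],"rot":[0,0,0],"jaw":20},{"delta_pos":[8.8,8.7,0],"rot":[0,0,0],"jaw":20},{"delta_pos":[8.8,8.7,0],"rot":[0,0,0],"jaw":20},{"delta_pos":[8.8,8.7,0],"rot":[0,0,0],"jaw":20},{"delta_pos":[8.8,8.7,0],"rot":[0,0,0],"jaw":20},{"delta_pos":[8.8,8.7,0],"rot":[0,0,0],"jaw":20}]'
python3 - <<'E'
from h import *
T=earT(); print(inshelf(T)); to(-5,217,10)
a=overlay('side','s4.png',T,(180,130,200,150),2); b=overlay('top','t4.png',T,(160,80,200,150),2); c=overlay('wrist','w4.png',T)
cv2.imwrite('pics/c4.png',np.vstack([np.hstack([a,b]),cv2.resize(c[:300],(800,375))[:300]]))
tp=proj('top',wp(SHP,[-55,0,228])); print(tp)
E
```

```text
clock: 7.38
position: [661.2, 126.8, 118.9]
ee_rot: [-0.325, -0.628, 0.215, 0.673]
contact_force: [0.2, 0.0, -2.5]
gripper_width: 33.3
(array([-5.300e+00,  1.000e-01,  2.452e+02]), array([ 0.001, -0.   , -0.   ]))
N 10 d [-1.97  2.01 -0.01] w [-0.     -0.0001  0.    ]
[[254.78326599 177.92673297]]
```

View pics/c4.png

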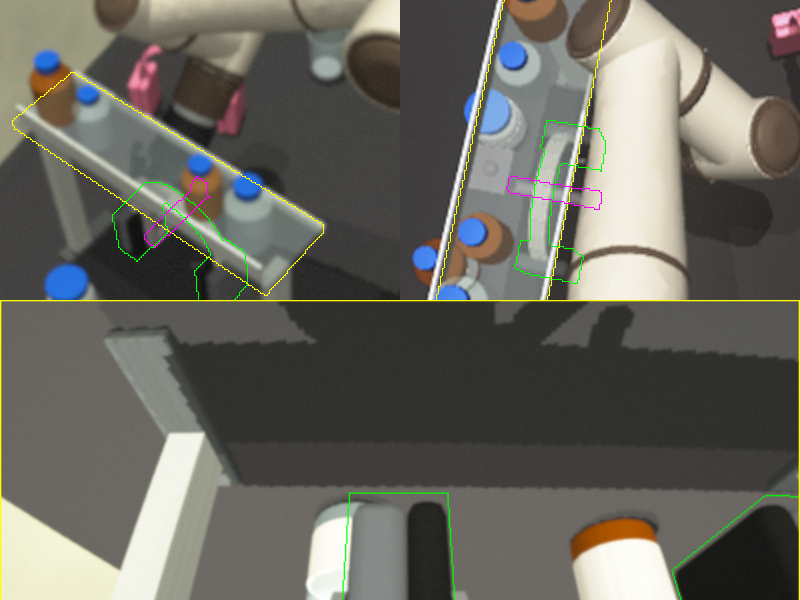

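The headband is over the bar behind the tip in both views (top crop 545,195), about 30 mm up, with no contact. Lowering it.

```bash
python3 -m creep '[{"delta_pos":[-2,2,0],"rot":[0,0,0],"jaw":20},{"delta_pos":[-2,2,0],"rot":[0,0,0],"jaw":20},{"delta_pos":[-2,2,0],"rot":[0,0,0],"jaw":20},{"delta_pos":[-2,2,0],"rot":[0,0,0],"jaw":20},{"delta_pos":[-2,2,0],"rot":[0,0,0],"jaw":20},{"delta_pos":[-2,2,0],"rot":[0,0,0],"jaw":20},{"delta_pos":[-2,2,0],"rot":[0,0,0],"jaw":20},{"delta_pos":[-2,2,0],"rot":[0,0,0],"jaw":20},{"delta_pos":[-2,2,0],"rot":[0,0,0],"jaw":20},{"delta_pos":[0,0,0],"rot":[0,0,0],"jaw":20}]'
python3 - <<'E'
from h import *
T=earT(); print(inshelf(T), state()[2]['wrist_torque'])
E
```

```text
clock: 8.37
position: [660.7, 125.5, 92.6]
ee_rot: [-0.325, -0.628, 0.215, 0.674]
contact_force: [1.0, -0.2, -2.1]
gripper_width: 33.4
(array([-6.60e+00,  1.00e-01,  2.19e+02]), array([ 0.002, -0.   , -0.   ])) [-1.91479725  0.09982103  0.04969386]
```

```bash
python3 -m creep '[{"delta_pos":[-0.5,0.5,0],"rot":[0,0,0],"jaw":20},{"delta_pos":[-0.5,0.5,0],"rot":[0,0,0],"jaw":20},{"delta_pos":[-0.5,0.5,0],"rot":[0,0,0],"jaw":20},{"delta_pos":[-0.5,0.5,0],"rot":[0,0,0],"jaw":20},{"delta_pos":[-0.5,0.5,0],"rot":[0,0,0],"jaw":20},{"delta_pos":[0,0,0],"rot":[0,0,0],"jaw":20},{"delta_pos":[0,0,0],"rot":[0,0,0],"jaw":20},{"delta_pos":[0,0,0],"rot":[0,0,0],"jaw":20},{"delta_pos":[0,0,0],"rot":[0,0,0],"jaw":20},{"delta_pos":[0,0,0],"rot":[0,0,0],"jaw":20}]'
```

```text
clock: 9.2
position: [661.1, 125.5, 90.0]
ee_rot: [-0.325, -0.629, 0.215, 0.673]
contact_force: [1.9, -0.4, -1.9]
gripper_width: 33.1
```

```bash
python3 -m creep '[{"delta_pos":[-0.4,0.4,0],"rot":[0,0,0],"jaw":20},{"delta_pos":[-0.4,0.4,0],"rot":[0,0,0],"jaw":20},{"delta_pos":[-0.4,0.4,0],"rot":[0,0,0],"jaw":20},{"delta_pos":[-0.4,0.4,0],"rot":[0,0,0],"jaw":20},{"delta_pos":[-0.4,0.4,0],"rot":[0,0,0],"jaw":20},{"delta_pos":[0,0,0],"rot":[0,0,0],"jaw":20},{"delta_pos":[0,0,0],"rot":[0,0,0],"jaw":20},{"delta_pos":[0,0,0],"rot":[0,0,0],"jaw":20},{"delta_pos":[0,0,0],"rot":[0,0,0],"jaw":20},{"delta_pos":[0,0,0],"rot":[0,0,0],"jaw":20}]'
python3 - <<'E'
from h import *
T=earT(); print(inshelf(T), state()[2]['contact_force'],state()[2]['wrist_torque'])
E
```

```text
clock: 10.03
position: [661.0, 125.9, 88.3]
ee_rot: [-0.324, -0.629, 0.215, 0.673]
contact_force: [-1.9, -0.2, 5.7]
gripper_width: 33.3
(array([-6.400e+00,  1.000e-01,  2.146e+02]), array([ 0.   , -0.002,  0.   ])) [-1.90996076 -0.16512199  5.73965396] [-0.14512847  0.58921052  0.48027178]
```

Contact with the bar: Fz rose by about 8 N at crown z 214.6. I'll ease up slightly and open gently.

```bash
python3 -m creep '[{"delta_pos":[0.4,-0.4,0],"rot":[0,0,0],"jaw":20},{"delta_pos":[0.1,-0.1,0],"rot":[0,0,0],"jaw":20},{"delta_pos":[0,0,0],"rot":[0,0,0],"jaw":20},{"delta_pos":[0,0,0],"rot":[0,0,0],"jaw":34},{"delta_pos":[0,0,0],"rot":[0,0,0],"jaw":36},{"delta_pos":[0,0,0],"rot":[0,0,0],"jaw":38},{"delta_pos":[0,0,0],"rot":[0,0,0],"jaw":42},{"delta_pos":[0,0,0],"rot":[0,0,0],"jaw":48},{"delta_pos":[0,0,0],"rot":[0,0,0],"jaw":56},{"delta_pos":[0,0,0],"rot":[0,0,0],"jaw":66}]'
python3 - <<'E'
from h import *
T=earT(); print(inshelf(T), state()[2]['contact_force'])
a=overlay('side','s5.png',T,(180,130,200,150),2); b=overlay('top','t5.png',T,(160,80,200,150),2); c=overlay('wrist','w5.png',T)
cv2.imwrite('pics/c5.png',np.vstack([np.hstack([a,b]),cv2.resize(c,(480,300),interpolation=3)[:, :] if 0 else np.hstack([cv2.resize(c,(480,300)),np.zeros((300,320,3),np.uint8)])]))
E
```

```text
clock: 10.87
position: [661.1, 125.4, 87.6]
ee_rot: [-0.325, -0.628, 0.215, 0.673]
contact_force: [0.7, 0.2, 0.1]
gripper_width: 65.6
(array([-6.700e+00, -1.000e-01,  2.138e+02]), array([ 0.001, -0.   , -0.001])) [0.66554195 0.15534322 0.14155674]
```

View pics/c5.png

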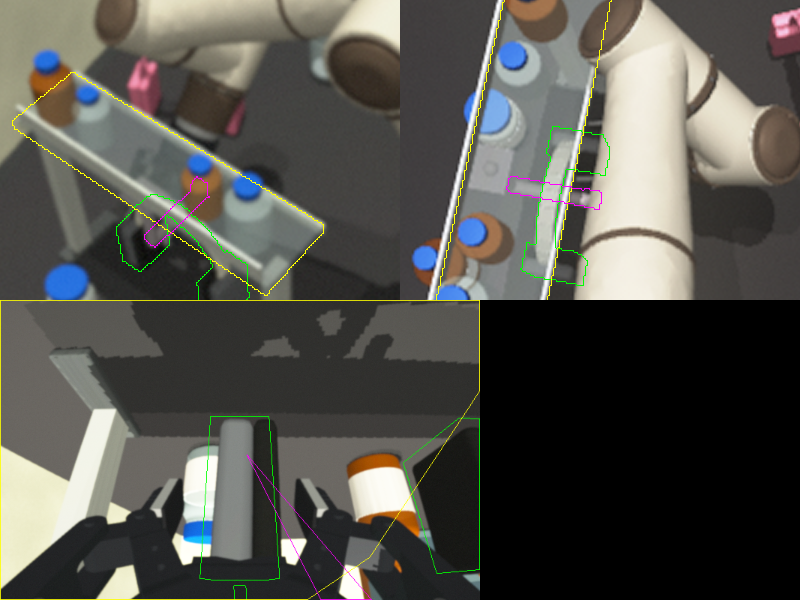

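Released. In the top view the band sits on the bar behind the tip (crop 560,195; tip 592,199), and in the wrist view the cup is free between the fingers (165 to 300). I'll retract along the tool axis.

```bash
python3 -m creep '[{"delta_pos":[0,0,0],"rot":[0,0,0],"jaw":80},{"delta_pos":[0,-4,0],"rot":[0,0,0],"jaw":80},{"delta_pos":[0,-8,0],"rot":[0,0,0],"jaw":80},{"delta_pos":[0,-12,0],"rot":[0,0,0],"jaw":80},{"delta_pos":[0,-16,0],"rot":[0,0,0],"jaw":80},{"delta_pos":[0,-20,0],"rot":[0,0,0],"jaw":80},{"delta_pos":[0,-20,0],"rot":[0,0,0],"jaw":80},{"delta_pos":[0,-20,0],"rot":[0,0,0],"jaw":80},{"delta_pos":[0,-20,0],"rot":[0,0,0],"jaw":80},{"delta_pos":[0,-20,0],"rot":[0,0,0],"jaw":80}]'
python3 -m creep '[{"delta_pos":[0,-20,0],"rot":[0,0,0],"jaw":80},{"delta_pos":[0,-20,0],"rot":[0,0,0],"jaw":80},{"delta_pos":[0,-20,0],"rot":[0,0,0],"jaw":80},{"delta_pos":[0,-10,0],"rot":[0,0,0],"jaw":80},{"delta_pos":[0,0,0],"rot":[0,0,0],"jaw":80},{"delta_pos":[0,0,0],"rot":[0,0,0],"jaw":80},{"delta_pos":[0,0,0],"rot":[0,0,0],"jaw":80},{"delta_pos":[0,0,0],"rot":[0,0,0],"jaw":80},{"delta_pos":[0,0,0],"rot":[0,0,0],"jaw":80},{"delta_pos":[0,0,0],"rot":[0,0,0],"jaw":80}]'
python3 -m creep '[{"delta_pos":[0,0,0],"rot":[0,0,0],"jaw":80},{"delta_pos":[0,0,0],"rot":[0,0,0],"jaw":80},{"delta_pos":[0,0,0],"rot":[0,0,0],"jaw":80},{"delta_pos":[0,0,0],"rot":[0,0,0],"jaw":80},{"delta_pos":[0,0,0],"rot":[0,0,0],"jaw":80},{"delta_pos":[0,0,0],"rot":[0,0,0],"jaw":80},{"delta_pos":[0,0,0],"rot":[0,0,0],"jaw":80},{"delta_pos":[0,0,0],"rot":[0,0,0],"jaw":80},{"delta_pos":[0,0,0],"rot":[0,0,0],"jaw":80},{"delta_pos":[0,0,0],"rot":[0,0,0],"jaw":80}]'
python3 - <<'E'
from h import *
T=(yawT(SHP)[0],wp(SHP,[-6,0,55]))
i1=arm.get_image('wrist')[:,:,::-1].astype(int)
for _ in range(6): arm.get_image('top')
c=overlay('wrist','w6.png',T); b=overlay('top','t6.png',T,(160,80,160,150),2)
i2=arm.get_image('wrist')[:,:,::-1].astype(int); print('diff',np.abs(i1-i2).mean(),(np.abs(i1-i2).max(2)>40).sum())
cv2.imwrite('pics/c6.png',np.hstack([cv2.resize(c,(480,300)),b]))
E
```

```text
clock: 11.85
position: [644.2, 26.0, 189.2]
ee_rot: [-0.326, -0.629, 0.215, 0.673]
contact_force: [0.2, 0.3, -1.0]
gripper_width: 80.0
clock: 12.68
position: [636.0, -20.1, 235.7]
ee_rot: [-0.324, -0.628, 0.216, 0.674]
contact_force: [0.4, -0.0, -0.2]
gripper_width: 79.9
clock: 13.52
position: [636.1, -20.8, 236.5]
ee_rot: [-0.325, -0.628, 0.215, 0.673]
contact_force: [-0.2, 0.4, -1.5]
gripper_width: 79.9
diff 1.4988802083333332 0
```

View pics/c6.png

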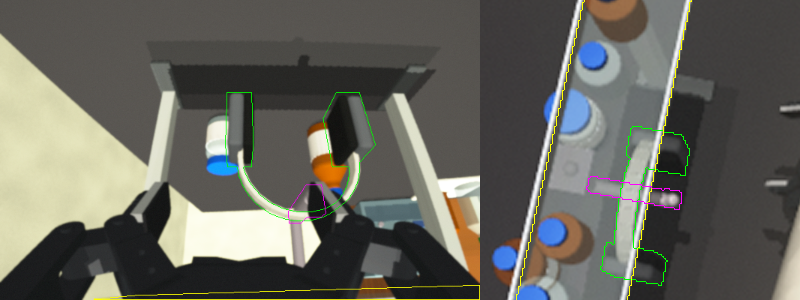

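The pair hangs on the bar in both views: the band crosses at wrist crop (300,215), with one cup each side at (235,130) and (350,130), and the tip shows in front at top crop (670,200). There is no motion between frames. One quick check of the neighbours, then hand in.

```bash
python3 - <<'E'
from h import *
arm.get_image('top')
for n in ['ear_defenders','amber_bottle','clear_jar','beaker','vial_tray']: print(n,[(np.round(q['location']),round(q['p'],2)) for q in arm.find_in('top',n)])
arm.get_image('side')
for n in ['ear_defenders','beaker','amber_bottle','clear_jar','vial_tray']: print('side',n,[(np.round(q['location']),round(q['p'],2)) for q in arm.find_in('side',n)])
i1=arm.get_image('wrist').astype(int); i0=cv2.imread('pics/w6.png')[:,:,::-1]
d=(np.abs(i1-i0).max(2)>60); print(d[:300].sum())
s=arm.read_state(); print(s['clock'],s['contact_force']); print(arm.job_done())
E
```

```text
ear_defenders [(array([398., 292.]), 0.96), (array([246., 166.]), 0.68)]
amber_bottle [(array([171., 210.]), 0.73)]
clear_jar [(array([196., 132.]), 0.44)]
beaker [(array([443., 178.]), 0.83)]
vial_tray [(array([458., 273.]), 0.87)]
side ear_defenders [(array([257., 176.]), 0.92), (array([402., 226.]), 0.91), (array([283., 268.]), 0.84)]
side beaker [(array([348., 156.]), 0.78)]
side amber_bottle [(array([265., 325.]), 0.84)]
side clear_jar [(array([217., 281.]), 0.69), (array([285., 268.]), 0.47)]
side vial_tray [(array([403., 181.]), 0.69)]
1058
14.6667 [-0.33744097 -0.49339738 -1.0686281 ]
the job is handed in; nothing more can be done
None
```

```bash
python3 -c "
from h import *
a=arm.get_image('top');b=arm.get_image('side');cv2.imwrite('pics/end.png',cv2.resize(np.vstack([a[:,:,::-1],b[:,:,::-1]]),(480,600),interpolation=3))"
```

```text
the job is handed in; nothing more can be done
```

The white ear defenders are hanging by their headband on the hanger bar, behind its upturned tip, and the job is handed in at 14.7 s. I gripped the far cup from a 45° slant, carried the pair over the tip and lowered until the band touched the bar (about 8 N). Then I eased up, opened the jaws slowly and backed the arm away.

**Last checks that agreed:**
- In the wrist and top pictures, the band lies over the bar with one cup on each side, close to the planned pose.
- Two wrist frames about 0.4 s apart, a second or more after release, showed no motion.
- The tool force was near zero, with the gripper well clear.
- The networks found the amber bottle, jar and beaker within about 3 pixels of where they started, in both views.

**Checks that did not settle:**
- **Look-alikes:** the brown pair's top-view position read 19 pixels off its first value, and the pink pair's side-view position 28 pixels off. The pink pair was not found in the top view at all.
- **Tray:** it read about 10 pixels off in the side view, but within 1 pixel in the top view.
- **Likely cause:** the arm was probably hiding part of these, and no contact force showed. I could not confirm it, because no picture could be taken after hand-in.
- **Stillness recheck:** my final frame comparison gave 1058 changed pixels. It used a picture with overlay lines drawn on it, so it says nothing about motion.

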